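# Change over the jars in a shaker's latched carrier

## Task

Free the jar carrier from the shaker by squeezing its two orange side buttons together, slide it out and set it on the dark green mat. There, take out the used jars (red caps) into the red discard tray and stand all the fresh jars (blue caps) upright in the carrier's pockets, one to a pocket. Then slide the carrier back along the rail, either way round, until it is fully home and both buttons spring out to lock it, and press the green start button; do not knock over anything else on the bench, and do not tip the carrier.

Things in the scene. Friction and masses are not known exactly. Their poses are not given: they have to be found in the camera images.
- dock: The shaker, fixed: white and blue machine with an aluminium rail in front. Origin: on the bench, under the carrier's centre when the carrier is home. +x: the way the carrier slides in, z up. Base plate x -135 to +65, y +-50 mm, top at z 3. Housing x 66 to 246, y +-75, z up to 80, with a slot (72 wide, 64 high) for the carrier's far end; a hump behind x 186 rises to z 130.
- rail_home (a point): Middle of the rail, at the dock's origin, on the plate's top (z 3 mm): the carrier's origin is here when home. Rail walls x -55 to +60, inner faces y +-36, outer +-46, tops z 15; their lips (z 11 to 15) reach in to y +-31 and hold the carrier's foot down. A 14 mm window in each wall at x 0 takes a button's tooth. Stops allow about 2 mm past home.
- rail_mouth (a point): Middle of the rail's mouth, 55 mm before rail_home (dock x -55), on the plate's top. Funnel walls, tops z 15, narrow from y about +-46 at dock x -87 to +-36 here. Set the carrier down level on the plate in front, its origin 155 mm or more before rail_home, then push it in along +x.
- carrier: Jar carrier, loose, about 0.36 kg: white tray 212 (x) x 54 (y) mm, same at both ends, origin at the centre of its underside, z up. Walls up to z 16. Blue foot 100 x 68 x 5 mm under the middle runs in the rail. Blue handle block, 36 x 46, top z 56, an orange button on each y side. It starts home and locked in the dock, and stays locked unless both buttons are in.
- handle (a point): Centre of the handle block between the two buttons, 41 mm above the carrier's underside. Squeeze both buttons here across y and the carrier is free and held; then slide it 120 mm out to be clear of the rail before lifting. Pushed in without squeezing, the teeth give way to the funnel too. At home the released buttons spring out into the windows.
- pocket1 (a point): Floor centre of a carrier pocket (carrier x -82.5 mm, y 0, z 5): 41 (x) x 48 (y) mm inside, walls 11 mm high; one jar stands here.
- pocket2 (a point): Floor centre of a carrier pocket (carrier x -38.5 mm, y 0, z 5): 41 (x) x 48 (y) mm inside, walls 11 mm high; one jar stands here.
- pocket3 (a point): Floor centre of a carrier pocket (carrier x +38.5 mm, y 0, z 5): 41 (x) x 48 (y) mm inside, walls 11 mm high; one jar stands here.
- pocket4 (a point): Floor centre of a carrier pocket (carrier x +82.5 mm, y 0, z 5): 41 (x) x 48 (y) mm inside, walls 11 mm high; one jar stands here.
- button_a (a joint): Travel of the orange button on the carrier's +y side: 0 = out (locking), 0.006 m = fully in (free). Its face, 26 x 26 mm, is centred 41 mm above the underside; the two faces are 68 mm apart when out, 56 when squeezed. Spring about 3 N at the start to 6 N fully in.
- button_b (a joint): The same for the button on the -y side.
- fresh1: Fresh jar: white with a blue cap, straight round, 34 mm diameter, 46 mm high, about 50 g, most of it in the thick base, origin at the centre of its underside. Three or four fresh jars are there; they stand on the bench.
- fresh2: Fresh jar: white with a blue cap, straight round, 34 mm diameter, 46 mm high, about 50 g, most of it in the thick base, origin at the centre of its underside. Three or four fresh jars are there; they stand on the bench.
- fresh3: Fresh jar: white with a blue cap, straight round, 34 mm diameter, 46 mm high, about 50 g, most of it in the thick base, origin at the centre of its underside. Three or four fresh jars are there; they stand on the bench.
- fresh4: Fresh jar: white with a blue cap, straight round, 34 mm diameter, 46 mm high, about 50 g, most of it in the thick base, origin at the centre of its underside. Three or four fresh jars are there; they stand on the bench.
- used1: Used jar: amber with a red cap, same size as a fresh one, origin at the centre of its underside. One or two are there; they stand in pockets of the carrier at the start.
- used2: Used jar: amber with a red cap, same size as a fresh one, origin at the centre of its underside. One or two are there; they stand in pockets of the carrier at the start.
- tray: Red discard tray, fixed, open, 100 (x) x 120 (y) x 30 mm high, wall and floor 4 to 5 mm, origin at the centre of its underside. Used jars go in here.
- mat: Loading mat, fixed: dark green, 250 (x) x 110 (y) x 2 mm, origin at the centre of its underside. The carrier is set here, middle on middle within some 40 mm, in any direction in which it lies flat.
- start_top (a point): Centre of the top of the round green start button (26 mm diameter) on the roof of the shaker, about 102 mm above the bench, clear of the hump behind it. Press straight down.
- start (a joint): Travel of the start button: 0 = up, 0.006 m = fully down (5 N). Springs back. A press of 4 mm counts.
- control: Bystander: jar with a yellow cap, same shape as the fresh jars; origin under its centre. Leave it standing.
- reagent: Bystander: amber bottle, 56 mm diameter, 130 mm high; origin under its centre.
- beaker: Bystander: open glass beaker, 70 mm diameter, 85 mm high; origin under its centre.
There are look-alikes about, which are no part of the job. Leave any turquoise look-alike of the used1 alone.

How it is judged:
By the outcome, as a careful person would: the job done as asked, in the order asked, and still so for the second after the job is handed in, with the robot touching nothing.
Of fresh1, fresh2, fresh3, fresh4 only 3 to 4 are there at a start; the rules pass over those that are not, and their reading is None.
Of used1, used2 only 1 to 2 are there at a start; the rules pass over those that are not, and their reading is None.
At some moment in a run one of fresh1, fresh2, fresh3, fresh4 may be knocked a few centimetres aside while the robot is not near it.
It also fails if it takes over 210 s, if anything falls off the work surface, if the arm or the gripper's body presses on something with over 40 N, if the wrist force passes 120 N, or if a joint passes its speed limit or range.

## Robot

A 6-joint arm with a two-finger parallel gripper is mounted at the origin on the work surface. World frame = base frame: x ahead of the robot, y to its left, z up, the work surface at z = 0. Lengths are in m, angles in rad, forces in N, time in s.
With the tool pointing down it reaches from about 0.25 to 0.725 m from the base axis. Payload 9.7 kg.
Tool frame: the origin (TCP) lies midway between the tips of the shut fingers; the grasp point (between the pads) lies 19 mm behind it; z points along the fingers, y is the line along which they close (so a half turn about z gives the same grasp; the last joint's range is limited). The gripper opens to 85 mm and grips with 20 to 120 N. Pads are 22 mm wide; open, the fingers measure 114 mm over their backs; the gripper's body (76 mm by 85 mm) begins 54 mm behind the grasp point. The pads swing forward as they close: fully open they stand 13 mm farther back than shut.
Start: joints at [1.124, 0.087, 0.176, 1.66, 0, 1.571], TCP at [0.238, 0.496, 0.231] pointing down, gripper open.
Joint ranges: [-3.13, 3.13], [-0.85, 1.81], [-1.15, 1.24], [-2.2, 2.28], [-1.44, 1.52], [-3.14, 3.14]. Speed limits (rad/s): [2.22, 2.22, 2.57, 3.14, 3.14, 3.14].

## Interface

Orientations are given as a unit quaternion [w, x, y, z].
In Python, from workcell import state, capture, ticket gives the robot as it stands.
- The arm moves only by the tool jog_arm, never from a script. Its argument "steps" is text: rows parted by semicolons, each of 7 numbers parted by spaces: the turn, a rotation vector about the tool's x, y, z in rad, then the shift along the tool's x, y, z in cm, then the closure in counts, from 0 (fully open) to 255 (shut). A call has exactly 5 rows; each row shifts and turns the commanded pose from where the row before left it, along the tool's axes as they then stand; what a row does not reach is not made up. A row lasts 1/8 s, in which the tool goes at most 62.5 mm and 10.7 degrees, less where a joint would pass 70% of its speed; a pose out of reach is approached as far as the arm can. A call is refused whole if a number of a shift passes 6.25 or a number of a turn 0.188, either way. A call with a gripper value outside its range is refused whole. The fingers move at their own pace and stop on an object; "force" is the grip in N (left out, the last holds). Time passes only in rows, so rows that do not move let the fingers close, or fill a call up. It gives the time, the measured TCP pose, the force, the opening and the grip force at its end, in the units of the state.
- state(): the state, without advancing time (a new reading comes with each control period).
- capture(name): name is "scene" or "top"; returns a dict with "img" (384x512x3 uint8, red, green, blue), "intrinsics" (3x3 intrinsics, pixels), "view" (4x4, takes a point from world to camera coordinates). Camera axes: x right, y up, looking along -z (the intrinsics and any distortion apply to the point x, -y, -z); pixel columns grow to the right and rows downward; lengths in m; the calibration is good to about 2 mm. A picture is of the moment at which its call begins. There is no depth.
- ticket.close_job(): hands the job in; it is judged then, once.
The state is a dict: "time": time; "q": joint angles; "qvel": joint speeds; "joint_efforts": joint torques, N m; "tcp_pos": TCP position; "tcp_rot": TCP orientation; "ft_force": force on the tool from outside, world axes, zero at the start; "moment": the same for the moment, N m; "finger_gap": finger opening in m; "grasp_force": force on a finger pad.
Only numpy, scipy, OpenCV 4.12 (cv2) and the standard library are available. Lean on these libraries where they do the work, as an engineer would, in place of code of your own. Each camera call takes 0.05 s, during which the arm holds its last target. There are 200 camera calls.

## Working session

There is one attempt and no reset: what is moved stays moved. The work goes in short steps, Python scripts to look and compute and a tool call to move; the robot and the scene stay as the last step left them, time stands still between calls to the robot, and variables do not carry over. Pictures are saved under pics/ and viewed, at most 14 in all, crops included, and the job is handed in when it is done.

Besides the shell and the picture viewer there is one more tool, called after "Request:" in YAML: its name, and indented under it one key for each argument. jog_arm: Moves the arm, as the interface text tells. Its arguments: {"type":"object","properties":{"steps":{"type":"string"},"force":{"type":"number"}},"required":["steps"]}

```bash
mkdir -p pics; ls; cat > h.py <<'E'
import numpy as np, cv2
from workcell import state, capture, ticket
from scipy.spatial.transform import Rotation as R
def snap(cam,name=None):
    c=capture(cam)
    if name: cv2.imwrite(f'pics/{name}.png',c['img'][:,:,::-1])
    np.savez(f'{cam}.npz',**{k:np.array(c[k]) for k in('img','intrinsics','view')}); return c
def ray(c,u,v,z):
    K=np.array(c['intrinsics']);V=np.array(c['view'])
    d=np.linalg.inv(K)@[u,v,1]; d=np.array([d[0],-d[1],-d[2]])
    Rm=V[:3,:3];o=-Rm.T@V[:3,3]; d=Rm.T@d
    return o+d*(z-o[2])/d[2]
def proj(c,p):
    K=np.array(c['intrinsics']);V=np.array(c['view'])
    q=V[:3,:3]@np.array(p)+V[:3,3]; q=K@[q[0],-q[1],-q[2]]; return q[:2]/q[2]
E
python3 - <<'E'
from h import *
for n in('scene','top'):
    c=snap(n,n+'0'); print(c.keys(),c['intrinsics'],c['view'])
s=state(); print(s)
E
```

```text
pics
dict_keys(['img', 'intrinsics', 'view']) [[485.19992724   0.         247.92034505]
 [  0.         485.19992724 190.51266826]
 [  0.           0.           1.        ]] [[ 0.447614    0.89420131 -0.0067623  -0.24413921]
 [-0.76319788  0.38595617  0.51823435  0.39543429]
 [ 0.46601578 -0.22680797  0.85521192 -1.56454984]
 [ 0.          0.          0.          1.        ]]
dict_keys(['img', 'intrinsics', 'view']) [[426.95659159   0.         249.41859886]
 [  0.         426.95659159 194.701644  ]
 [  0.           0.           1.        ]] [[-1.90995446e-02 -9.99519004e-01 -2.44329450e-02  3.00259967e-04]
 [ 9.81646593e-01 -2.33846737e-02  1.89269974e-01 -5.49533902e-01]
 [-1.89750292e-01 -2.03695469e-02  9.81621061e-01 -1.27449095e+00]
 [ 0.00000000e+00  0.00000000e+00  0.00000000e+00  1.00000000e+00]]
{'time': 0.1, 'q': array([1.12398630e+00, 8.73847540e-02, 1.75240318e-01, 1.65979165e+00,
       2.94311210e-05, 1.57080400e+00]), 'qvel': array([-0.00010729,  0.00038515,  0.00129159,  0.0013908 , -0.00112519,
        0.00054281]), 'joint_efforts': array([ 9.43551495e-04, -5.21560013e+01,  4.65654588e+01,  1.59541302e-02,
        7.68011319e-05,  7.28341377e-06]), 'tcp_pos': array([0.23755858, 0.49583511, 0.23067896]), 'tcp_rot': array([-1.40605447e-04,  2.21555013e-01,  9.75147707e-01, -5.52458286e-04]), 'ft_force': array([-0.05665804,  0.25470149, -0.49439329]), 'moment': array([-0.05680127, -0.0679679 , -0.05993256]), 'grasp_force': 0.0, 'finger_gap': 0.08563014929628125}
```

View pics/scene0.png

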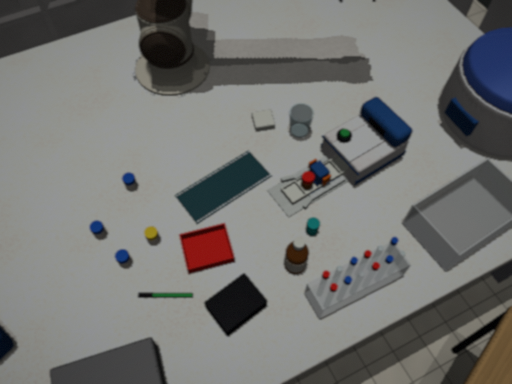

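View pics/top0.png

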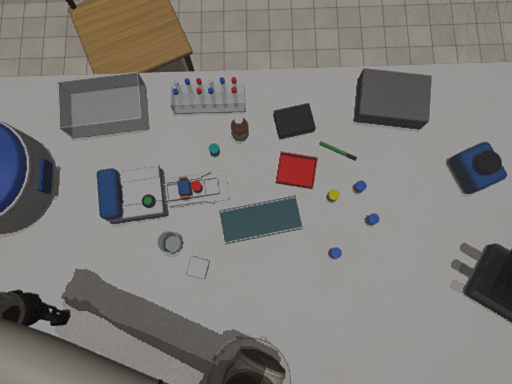

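The pictures show three fresh jars (top view: 361,187; 373,219; 336,253), the control (334,196), and a turquoise jar (214,149). The red tray is at (297,170) and the mat at (260,219). The carrier handle is at (184,188), with a used jar at (197,186), and the dock slides towards image left. Next I'll measure these.

```bash
cat >> h.py <<'E'
RNG={'blue':((105,120,60),(125,255,255)),'yellow':((22,120,90),(35,255,255)),'red':((0,150,90),(6,255,255)),'green':((45,150,60),(75,255,255)),'mat':((85,60,25),(100,255,110)),'orange':((7,150,110),(18,255,255)),'turq':((82,150,90),(95,255,255))}
def blobs(c,col,amin=8):
    hsv=cv2.cvtColor(c['img'],cv2.COLOR_RGB2HSV); m=cv2.inRange(hsv,*map(np.array,RNG[col]))
    n,l,s,ce=cv2.connectedComponentsWithStats(m)
    return [(ce[i],s[i],np.argwhere(l==i)[:,::-1].astype(np.float32)) for i in range(1,n) if s[i,4]>=amin]
def show(c,col,z,amin=8):
    for ce,s,_ in blobs(c,col,amin): print(col,ce.round(1),s[2:],ray(c,*ce,z).round(4)[:2])
E
python3 - <<'E'
from h import *
for n in('top','scene'):
    c=dict(np.load(n+'.npz')); print(n)
    for col,z in(('blue',.046),('yellow',.046),('turq',.046),('red',.06),('orange',.044),('green',.102),('mat',.002)): show(c,col,z,6 if col!='mat' else 200)
    for ce,s,p in blobs(c,'mat',200)+blobs(c,'red',300):
        r=cv2.minAreaRect(p); z=.002 if s[2]>60 else .03; print(r,[ray(c,*q,z).round(3)[:2].tolist() for q in cv2.boxPoints(r)])
    # zoom carriers
    u,v=(185,188) if n=='top' else (325,160)
    cv2.imwrite(f'pics/z_{n}.png',cv2.resize(c['img'][v-60:v+60,u-95:u+65,::-1],None,fx=5,fy=5,interpolation=cv2.INTER_CUBIC))
E
```

```text
top
blue [186.5  80.6] [ 4  5 17] [0.9395 0.1892]
blue [221.6  79.7] [ 4  5 17] [0.9393 0.0731]
blue [174.8  90.8] [ 5  5 19] [0.9047 0.2277]
blue [210.2  89.8] [ 5  5 19] [0.9047 0.111 ]
blue [ 10.2 166.5] [  26   88 1618] [0.6611 0.7547]
blue [480.2 166.9] [ 47  46 744] [ 0.6218 -0.7333]
blue [ 40.9 174.5] [  7  31 111] [0.632  0.6529]
blue [107.3 193.1] [ 22  49 833] [0.5666 0.4366]
blue [183.2 186.8] [ 12  15 140] [0.5809 0.1965]
blue [360.4 185.5] [10 10 78] [ 0.5716 -0.3578]
blue [373.2 218.5] [11 10 83] [ 0.4673 -0.3898]
blue [335.5 252.6] [10 10 87] [ 0.366  -0.2686]
yellow [333.6 194.6] [10 11 87] [ 0.5446 -0.273 ]
turq [213.5 148.2] [10  9 64] [0.7047 0.1006]
red [198.4  80.4] [ 4  4 13] [0.9324 0.1479]
red [233.5  79.5] [ 4  4 16] [0.9319 0.033 ]
red [233.5  89. ] [ 4  5 16] [0.8988 0.0334]
red [198.4  89.9] [ 4  5 17] [0.8992 0.1477]
red [295.7 170.4] [ 40  35 981] [ 0.6216 -0.1572]
red [195.7 185.4] [10 10 78] [0.5814 0.1552]
orange [183.9 196.4] [ 8  2 13] [0.5506 0.1943]
green [332.3 147.9] [26 13 39] [ 0.6785 -0.2671]
green [146.9 199.8] [ 7  7 39] [0.5315 0.2955]
mat
[... 1177 characters left out ...]
 265.5] [ 6  6 30] [0.8769 0.1711]
red [325.6 274. ] [ 6  7 31] [0.8422 0.0549]
red [333.5 286.5] [ 6  6 32] [0.8764 0.0552]
orange [312.5 161. ] [6 3 6] [0.543  0.1979]
orange [326.7 176.6] [ 6  4 11] [0.6037 0.2059]
green [344.2 132.6] [10  6 44] [0.5336 0.2942]
green [172.1 294.8] [40  3 98] [ 0.7437 -0.2848]
mat [222. 186.] [  90   67 2493] [ 0.4797 -0.0463]
((222.5561981201172, 185.58987426757812), (29.78593635559082, 88.72180938720703), 57.9946174621582) [[0.455, -0.169], [0.407, 0.083], [0.504, 0.083], [0.545, -0.161]]
((206.35023498535156, 247.596435546875), (33.09700012207031, 46.61518096923828), 75.65066528320312) [[0.586, -0.211], [0.607, -0.096], [0.696, -0.116], [0.674, -0.227]]
```

View pics/z_top.png

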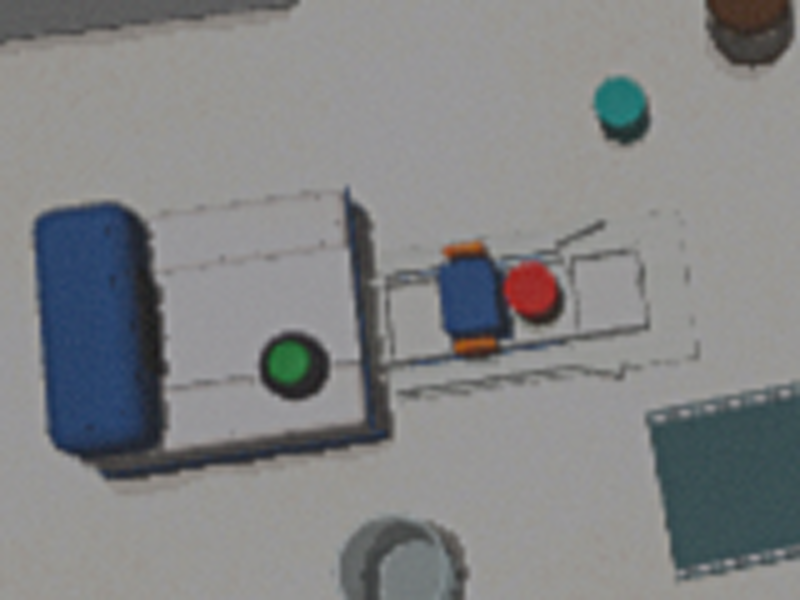

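View pics/z_scene.png

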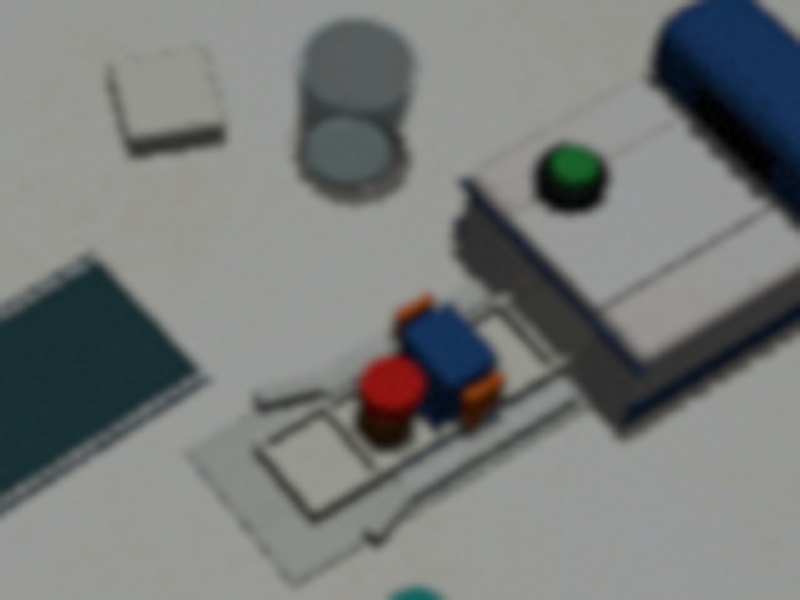

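The zooms show a used jar in pocket2 and an empty pocket1. The near-housing pocket3 is empty too, and pocket4 is hidden inside the slot. I'll fit the dock pose from the landmarks.

```bash
cat > fit.py <<'E'
from h import *
from scipy.optimize import least_squares
T=dict(np.load('top.npz'));S=dict(np.load('scene.npz'))
P=[(-135,50,3),(-135,-50,3),(-106,27,19),(-106,-27,19),(66,75,80),(66,-75,80),(-38.5,0,54),(0,0,59)]
t=np.array([(698,357),(685,215),(648,326),(640,252),(372,430),(348,190)])/5+[90,128]
s=np.array([(188,455),(295,585),(258,452),(315,520),(465,182),(640,372)])/5+[230,100]
t=np.vstack([t,(196,186),(183.2,187.3)]);s=np.vstack([s,(308.3,176.9),(319.5,168.8)])
def res(p,full=False):
    c,sn=np.cos(p[2]),np.sin(p[2]);o=[]
    for q,a,b in zip(P,t,s):
        w=np.array([p[0]+(c*q[0]-sn*q[1])/1e3,p[1]+(sn*q[0]+c*q[1])/1e3,q[2]/1e3])
        o+=[proj(T,w)-a,proj(S,w)-b]
    return np.ravel(o)
r=least_squares(res,[.58,.2,1.6],loss='soft_l1');print(r.x,np.degrees(r.x[2]));print(res(r.x).reshape(-1,4).round(1))
for c,n in((T,'t'),(S,'s')):
    print(n,[ (k,ray(c,*b[0],z).round(4)[:2]) for k,z in(('blue',.046),('yellow',.046),('green',.102)) for b in blobs(c,k) if 35<b[1][4]<130])
E
python3 fit.py
```

```text
[0.58061633 0.19396308 1.69076012] 96.8734189267337
[[-0.1 -0.6 -1.7 -0.6]
 [-1.4 -2.  -1.5  0.5]
 [-0.3 -1.1 -1.8 -2.1]
 [-0.8 -2.5 -1.3 -1.2]
 [-1.2 -2.4 -0.7 -2.2]
 [-1.2 -1.8  0.1 -1.9]
 [-0.2 -1.4 -1.  -0.4]
 [ 0.1 -1.3 -0.4 -0. ]]
t [('blue', array([0.632 , 0.6529])), ('blue', array([ 0.5716, -0.3578])), ('blue', array([ 0.4673, -0.3898])), ('blue', array([ 0.366 , -0.2686])), ('yellow', array([ 0.5446, -0.273 ])), ('green', array([ 0.6785, -0.2671])), ('green', array([0.5315, 0.2955]))]
s [('blue', array([0.5872, 0.6786])), ('blue', array([ 0.3695, -0.2685])), ('blue', array([ 0.4713, -0.3887])), ('blue', array([ 0.5753, -0.3569])), ('blue', array([0.8734, 0.2165])), ('blue', array([0.873, 0.098])), ('yellow', array([ 0.5477, -0.2723])), ('green', array([0.5336, 0.2942])), ('green', array([ 0.7437, -0.2848]))]
```

```bash
sed -i 's#/5+\[90,128\]#/5+[89.6,127.6]#; s#/5+\[230,100\]#/5+[229.6,99.6]#' fit.py; python3 fit.py | head -3
cat >> h.py <<'E'
def go(x,y,z,az=None):
    """az: wanted azimuth (deg) of tool y, mod 180. Prints turn about tool z, then shift (cm) in the turned tool frame"""
    s=state();q=s['tcp_rot'];M=R.from_quat([q[1],q[2],q[3],q[0]]).as_matrix()
    ca=np.degrees(np.arctan2(M[1,1],M[0,1])); d=0
    if az is not None:
        d=(az-ca+90)%180-90
        M=R.from_euler('z',d,degrees=True).as_matrix()@M
    sh=M.T@(np.array([x,y,z])-s['tcp_pos'])*100
    print('t',s['time'].__round__(2),'pos',s['tcp_pos'].round(4),'az',ca.round(2),'turn_z',round(-np.radians(d),3),'shift',sh.round(2),'tilt',np.degrees(np.arccos(-M[2,2])).round(2),'gap',round(s['finger_gap'],4))
E
python3 -c "
from h import *
go(.5795,.194,.12,186.9)"
```

```text
[0.58017566 0.19422466 1.69222169] 96.95716103459277
[[ 0.3 -0.1 -1.2 -0.3]
 [-1.2 -1.5 -1.   0.8]
t 0.1 pos [0.2376 0.4958 0.2307] az 64.4 turn_z 1.004 shift [-34.07  30.33  11.03] tilt 0.07 gap 0.0856
```

Request:
jog_arm:
  steps: "0 0 0.18 0 0 0 0;0 0 0.18 0 0 0 0;0 0 0.18 0 0 0 0;0 0 0.18 0 0 0 0;0 0 0.18 0 0 0 0"
  force: 40

```text
time: 0.72
tcp_pos: [0.2376, 0.4959, 0.2309]
tcp_rot: [0.0, 0.626, 0.78, -0.0]
ft_force: [-0.1, 0.0, -0.6]
finger_gap: 0.0856
grasp_force: 0.0
```

Request:
jog_arm:
  steps: "0 0 0.104 0 0 0 0;0 0 0 -4 3.6 0 0;0 0 0 -4 3.6 0 0;0 0 0 -4 3.6 0 0;0 0 0 -4 3.6 0 0"

```text
time: 1.35
tcp_pos: [0.4007, 0.3531, 0.231]
tcp_rot: [-0.0, 0.663, 0.748, -0.0]
ft_force: [-0.2, 0.6, 0.2]
finger_gap: 0.0857
grasp_force: 0.0
```

Request:
jog_arm:
  steps: "0 0 0 -4 3.6 0 0;0 0 0 -4 3.6 0 0;0 0 0 -4 3.6 0 0;0 0 0 -4 3.6 0 0;0 0 0 0 0 0 0"

```text
time: 1.98
tcp_pos: [0.5638, 0.2102, 0.2299]
tcp_rot: [-0.0, 0.665, 0.747, -0.001]
ft_force: [-0.2, 0.9, -0.5]
finger_gap: 0.0853
grasp_force: 0.0
```

```bash
python3 -c "
from h import *
go(.5797,.1942,.022,186.95)
snap('top');snap('scene')"
```

```text
t 1.98 pos [0.5638 0.2102 0.2299] az 6.64 turn_z -0.005 shift [-1.76  1.42 20.79] tilt 0.11 gap 0.0853
```

Request:
jog_arm:
  steps: "0 0 -0.005 -1.76 1.42 0 0;0 0 0 0 0 5 0;0 0 0 0 0 5 0;0 0 0 0 0 4 0;0 0 0 0 0 0 0"

```text
time: 2.7
tcp_pos: [0.5754, 0.1975, 0.0884]
tcp_rot: [-0.001, 0.661, 0.75, -0.002]
ft_force: [0.1, -0.6, 0.3]
finger_gap: 0.0854
grasp_force: 0.0
```

```bash
python3 -c "
from h import *
go(.5797,.1942,.022,186.95)
t=snap('top');s=snap('scene')
a=t['img'][140:240,110:240];b=s['img'][110:210,260:390]
cv2.imwrite('pics/g1.png',cv2.resize(np.hstack([a,b])[:,:,::-1],(780,300),interpolation=cv2.INTER_CUBIC))"
```

```text
t 2.7 pos [0.5754 0.1975 0.0884] az 7.26 turn_z 0.005 shift [-0.37  0.43  6.64] tilt 0.33 gap 0.0854
```

View pics/g1.png

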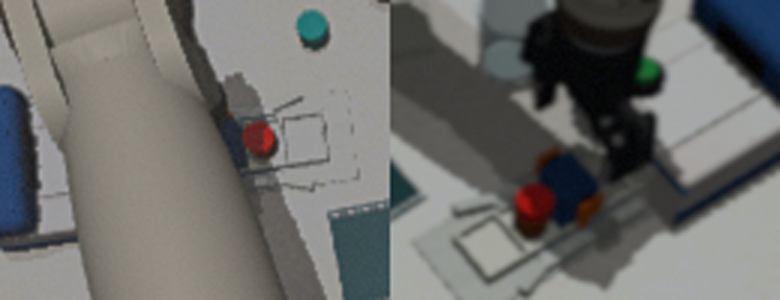

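The picture shows the gripper open above the handle, with its fingers at about scene (340,165) and (312,143). I'll check that against the projection.

```bash
python3 -c "
from h import *
s=dict(np.load('scene.npz'))
print(proj(s,[.5754,.1975,.101]),proj(s,[.58,.194,.101]),proj(s,[.58+.05,.194+.006,.101]),proj(s,[.58-.05,.194-.006,.101]))
go(.5797,.1942,.022,186.95)"
```

```text
[321.13196061 157.7006871 ] [320.88877949 159.50791521] [333.13585928 173.09497702] [309.06357904 146.38889154]
t 2.8 pos [0.5779 0.1979 0.0929] az 7.23 turn_z 0.005 shift [-0.4   0.12  7.09] tilt 0.07 gap 0.0855
```

Request:
jog_arm:
  steps: "0 0 0.005 -0.4 0.12 0 0;0 0 0 0 0 3.1 0;0 0 0 0 0 2 0;0 0 0 0 0 1.9 0;0 0 0 0 0 0 0"

```text
time: 3.42
tcp_pos: [0.579, 0.1929, 0.0199]
tcp_rot: [-0.001, 0.663, 0.748, -0.001]
ft_force: [-0.1, 0.0, 0.2]
finger_gap: 0.0852
grasp_force: 0.0
```

Request:
jog_arm:
  steps: "0 0 0 0 0 0 0;0 0 0 0 0 0 0;0 0 0 0 0 0 0;0 0 0 0 0 0 0;0 0 0 0 0 0 0"

```text
time: 4.05
tcp_pos: [0.5798, 0.1932, 0.0214]
tcp_rot: [0.0, 0.663, 0.748, 0.0]
ft_force: [0.2, 0.2, -0.6]
finger_gap: 0.0852
grasp_force: 0.0
```

```bash
python3 -c "
from h import *
go(.5797,.1942,.022,186.95);print(state()['ft_force'],state()['q'])"
```

```text
t 4.05 pos [0.5798 0.1932 0.0214] az 6.88 turn_z -0.001 shift [ 0.1   0.   -0.06] tilt 0.01 gap 0.0852
[ 0.22389629  0.22655399 -0.62897849] [ 3.21655585e-01  2.50676735e-01 -4.42952048e-02  1.27568791e+00
  1.57537059e-05  1.77242653e+00]
```

Request:
jog_arm:
  steps: "0 0 0 0 0 0 255;0 0 0 0 0 0 255;0 0 0 0 0 0 255;0 0 0 0 0 0 255;0 0 0 0 0 0 255"
  force: 40

```text
time: 4.68
tcp_pos: [0.5803, 0.1933, 0.0228]
tcp_rot: [0.001, 0.663, 0.748, 0.001]
ft_force: [-1.7, 0.3, 9.4]
finger_gap: 0.0535
grasp_force: 43.1
```

Request:
jog_arm:
  steps: "0 0 0 0 0 0 255;0 0 0 0 0 0 255;0 0 0 0 0 0 255;0 0 0 0 0 0 255;0 0 0 0 0 0 255"

```text
time: 5.3
tcp_pos: [0.5803, 0.1933, 0.0228]
tcp_rot: [0.0, 0.663, 0.748, 0.001]
ft_force: [-1.4, -0.7, 10.0]
finger_gap: 0.0534
grasp_force: 43.1
```

Request:
jog_arm:
  steps: "0 0 0 -0.5 0 -0.1 255;0 0 0 -1.5 0 0 255;0 0 0 -3 0 0 255;0 0 0 -3 0 0 255;0 0 0 0 0 0 255"

```text
time: 5.92
tcp_pos: [0.5899, 0.1114, 0.0228]
tcp_rot: [0.001, 0.665, 0.747, -0.0]
ft_force: [-0.3, -5.6, 5.8]
finger_gap: 0.0533
grasp_force: 43.3
```

```bash
python3 -c "
from h import *
go(.5797+.12*.16,.1942-.993*.16,.022,186.95);print(state()['ft_force'])
t=snap('top');s=snap('scene')
a=t['img'][140:240,150:280];b=s['img'][110:210,260:390]
cv2.imwrite('pics/g2.png',cv2.resize(np.hstack([a,b])[:,:,::-1],(780,300),interpolation=cv2.INTER_CUBIC))"
```

```text
t 5.92 pos [0.5899 0.1114 0.0228] az 6.71 turn_z -0.004 shift [-7.66 -0.03  0.09] tilt 0.11 gap 0.0533
[-0.27333909 -5.57001907  5.77283651]
```

View pics/g2.png

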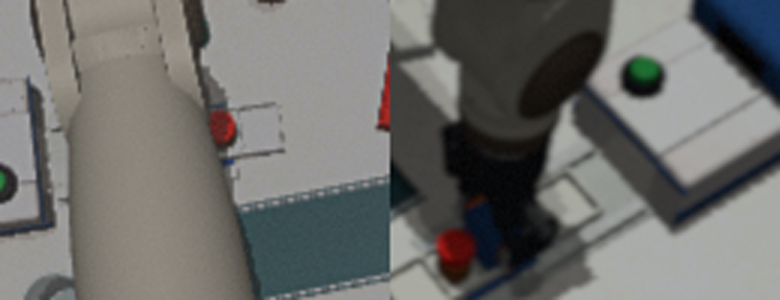

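The carrier is free and is sliding out with the gripper; the used jar is still upright at about (452,245) in the right panel.

Request:
jog_arm:
  steps: "0 0 -0.004 -3 0 0 255;0 0 0 -3 0 0 255;0 0 0 -2 0 0 255;0 0 0 0 0 0 255;0 0 0 0 0 0 255"

```text
time: 6.65
tcp_pos: [0.5995, 0.0331, 0.0228]
tcp_rot: [0.001, 0.663, 0.749, -0.001]
ft_force: [-0.5, -5.7, 6.3]
finger_gap: 0.0536
grasp_force: 43.6
```

Request:
jog_arm:
  steps: "0 0 0 0 0 -1 255;0 0 0 0 0 -2 255;0 0 0 0 0 -2 255;0 0 0 0 0 0 255;0 0 0 0 0 0 255"

```text
time: 7.28
tcp_pos: [0.5985, 0.0345, 0.071]
tcp_rot: [-0.001, 0.662, 0.75, -0.001]
ft_force: [-0.5, -0.1, -4.3]
finger_gap: 0.0529
grasp_force: 44.1
```

```bash
python3 -c "
from h import *
go(.480,-.045,.022,189.5);print(state()['ft_force'])"
```

```text
t 7.28 pos [0.5985 0.0345 0.071 ] az 7.12 turn_z -0.042 shift [ -5.89 -12.99   4.93] tilt 0.1 gap 0.0529
[-0.47643038 -0.12963045 -4.29757568]
```

Request:
jog_arm:
  steps: "0 0 -0.042 0 0 0 255;0 0 0 -1.5 -3.25 0 255;0 0 0 -1.5 -3.25 0 255;0 0 0 -1.5 -3.25 0 255;0 0 0 -1.4 -3.25 0 255"

```text
time: 7.9
tcp_pos: [0.4789, -0.0457, 0.0709]
tcp_rot: [-0.001, 0.646, 0.763, -0.001]
ft_force: [0.4, -0.7, -3.2]
finger_gap: 0.0532
grasp_force: 44.4
```

Request:
jog_arm:
  steps: "0 0 0 0 0 0 255;0 0 0 0 0 2 255;0 0 0 0 0 1.7 255;0 0 0 0 0 0.8 255;0 0 0 0 0 0 255"

```text
time: 8.52
tcp_pos: [0.4803, -0.0451, 0.0265]
tcp_rot: [-0.001, 0.646, 0.763, -0.0]
ft_force: [0.9, -0.6, -6.0]
finger_gap: 0.0534
grasp_force: 44.5
```

```bash
python3 -c "
from h import *
go(.480,-.045,.022,189.5);print(state()['ft_force'])"
```

```text
t 8.53 pos [ 0.4803 -0.0451  0.0265] az 9.53 turn_z 0.0 shift [ 0.01 -0.02  0.45] tilt 0.09 gap 0.0534
[ 0.9312377  -0.64820066 -6.00728654]
```

Request:
jog_arm:
  steps: "0 0 0 0 0 0.3 255;0 0 0 0 0 0.2 255;0 0 0 0 0 0 255;0 0 0 0 0 0 0;0 0 0 0 0 0 0"

```text
time: 9.15
tcp_pos: [0.4812, -0.0454, 0.0229]
tcp_rot: [0.001, 0.646, 0.763, 0.0]
ft_force: [-0.0, -0.3, 0.5]
finger_gap: 0.0849
grasp_force: 0.0
```

Request:
jog_arm:
  steps: "0 0 0 0 0 0 0;0 0 0 0 0 -3 0;0 0 0 0 0 -4 0;0 0 0 0 0 -5 0;0 0 0 0 0 0 0"

```text
time: 9.78
tcp_pos: [0.4827, -0.0455, 0.1466]
tcp_rot: [0.003, 0.646, 0.763, 0.002]
ft_force: [0.3, -0.2, -0.4]
finger_gap: 0.0856
grasp_force: 0.0
```

```bash
python3 -c "
from h import *
go(.480,-.25,.15,189.5);print(state()['ft_force'])
t=snap('top');s=snap('scene')
a=t['img'][130:280,190:390];b=s['img'][130:280,80:280]
cv2.imwrite('pics/g3.png',cv2.resize(np.hstack([a,b])[:,:,::-1],(800,300),interpolation=cv2.INTER_CUBIC))"
```

```text
t 9.78 pos [ 0.4827 -0.0455  0.1466] az 9.51 turn_z 0.0 shift [-20.12  -3.64  -0.33] tilt 0.4 gap 0.0856
[ 0.29957239 -0.15643226 -0.37239878]
```

View pics/g3.png

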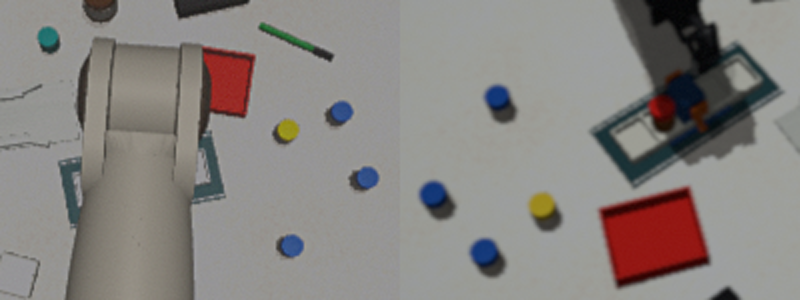

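The carrier now stands on the mat with one used jar beside the handle, at about (660,108) in the right panel. The other visible pockets, (632,140) and (740,75), are empty. Next I'll measure the jar.

```bash
python3 -c "
from h import *
s=dict(np.load('scene.npz'));t=dict(np.load('top.npz'))
show(s,'red',.053,60);show(s,'blue',.046,60)
show(t,'blue',.046,50);show(t,'red',.03,60)
go(.486,-.083,.10,189.5)"
```

```text
red [206.6 248.5] [  52   44 1464] [ 0.6543 -0.1661]
blue [492.2  66.5] [  47   84 2902] [0.4887 0.8704]
blue [387.2 118.1] [ 48  41 817] [0.5119 0.4638]
blue [464.  110.3] [ 26  25 105] [0.5881 0.6786]
blue [128.1 178. ] [11 11 94] [ 0.3698 -0.2684]
blue [ 96.1 226.5] [ 13  12 113] [ 0.4712 -0.3886]
blue [121.8 255.5] [ 13  12 122] [ 0.5755 -0.3567]
blue [ 10.1 166.5] [  26   88 1618] [0.6613 0.7548]
blue [480.2 166.9] [ 47  46 740] [ 0.6219 -0.7332]
blue [ 40.9 174.2] [  7  31 111] [0.633  0.6531]
blue [107.3 193.1] [ 22  49 834] [0.5665 0.4365]
blue [360.4 185.5] [10 10 80] [ 0.5717 -0.3578]
blue [373.2 218.5] [11 10 83] [ 0.4674 -0.3898]
blue [335.5 252.6] [10 10 87] [ 0.366  -0.2686]
red [303.6 170.8] [ 24  31 530] [ 0.6272 -0.1852]
t 9.88 pos [ 0.481  -0.0453  0.1425] az 9.51 turn_z 0.0 shift [-3.8  -0.13  4.26] tilt 0.07 gap 0.0853
```

```bash
python3 -c "
from h import *
s=dict(np.load('scene.npz'))
RNG['red']=((0,130,40),(8,255,255));show(s,'red',.053,30);print(ray(s,210.5,183,.053))"
```

```text
red [210.2 184.3] [ 12  14 124] [ 0.491  -0.0828]
red [206.4 247.7] [  54   49 1801] [ 0.6523 -0.1657]
red [367.3 253.7] [ 6  7 34] [0.841  0.1734]
red [375.5 265.7] [ 7  8 38] [0.8756 0.1735]
red [325.5 274.2] [ 6  8 36] [0.8405 0.0567]
red [333.4 286.9] [ 6  7 36] [0.8753 0.0567]
[ 0.48756696 -0.08049697  0.053     ]
```

Request:
jog_arm:
  steps: "0 0 0 -3.8 0 0 0;0 0 0 0 0 4 0;0 0 0 0 0 4 0;0 0 0 0 0 3 0;0 0 0 0 0 0 0"

```text
time: 10.5
tcp_pos: [0.4844, -0.0824, 0.029]
tcp_rot: [-0.003, 0.646, 0.763, -0.002]
ft_force: [0.2, 0.5, 1.0]
finger_gap: 0.0857
grasp_force: 0.0
```

Request:
jog_arm:
  steps: "0 0 0 0 0 0.9 0;0 0 0 0 0 0 0;0 0 0 0 0 0 255;0 0 0 0 0 0 255;0 0 0 0 0 0 255"
  force: 25

```text
time: 11.12
tcp_pos: [0.4872, -0.0828, 0.0237]
tcp_rot: [0.0, 0.646, 0.763, 0.0]
ft_force: [-1.3, 0.5, 8.5]
finger_gap: 0.0332
grasp_force: 24.2
```

Request:
jog_arm:
  steps: "0 0 0 0 0 0 255;0 0 0 0 0 0 255;0 0 0 0 0 0 255;0 0 0 0 0 0 255;0 0 0 0 0 0 255"

```text
time: 11.75
tcp_pos: [0.4872, -0.0828, 0.0238]
tcp_rot: [0.0, 0.646, 0.763, 0.0]
ft_force: [-0.9, 0.0, 5.8]
finger_gap: 0.0331
grasp_force: 24.9
```

```bash
python3 -c "
from h import *
go(.486,-.083,.022,189.5);print(state()['ft_force'])"
```

```text
t 11.75 pos [ 0.4872 -0.0828  0.0238] az 9.51 turn_z 0.0 shift [ 0.   -0.13  0.18] tilt 0.05 gap 0.0331
[-0.88582284  0.03164115  5.7594314 ]
```

Request:
jog_arm:
  steps: "0 0 0 0 0 -2 255;0 0 0 0 0 -4 255;0 0 0 0 0 -4 255;0 0 0 -2.6 3.4 0 255;0 0 0 -2.6 3.4 0 255"

```text
time: 12.38
tcp_pos: [0.5638, -0.1233, 0.1239]
tcp_rot: [0.001, 0.646, 0.763, 0.0]
ft_force: [0.2, -0.4, 0.8]
finger_gap: 0.0332
grasp_force: 25.2
```

Request:
jog_arm:
  steps: "0 0 0 -2.6 3.4 0 255;0 0 0 -2.5 3.3 0 255;0 0 0 0 0 0 255;0 0 0 0 0 0 255;0 0 0 0 0 0 255"

```text
time: 13.0
tcp_pos: [0.6365, -0.1616, 0.1237]
tcp_rot: [0.0, 0.646, 0.763, 0.0]
ft_force: [0.9, 0.1, -1.6]
finger_gap: 0.0332
grasp_force: 25.3
```

```bash
python3 -c "
from h import *
go(.637,-.162,.024,189.5);print(state()['ft_force'])
t=snap('top');s=snap('scene')
a=t['img'][130:280,190:390];b=s['img'][130:280,80:280]
cv2.imwrite('pics/g4.png',cv2.resize(np.hstack([a,b])[:,:,::-1],(800,300),interpolation=cv2.INTER_CUBIC))"
```

```text
t 13.0 pos [ 0.6365 -0.1616  0.1237] az 9.53 turn_z 0.001 shift [-0.05  0.04  9.97] tilt 0.01 gap 0.0332
[ 0.91385663  0.06835333 -1.63719112]
```

View pics/g4.png

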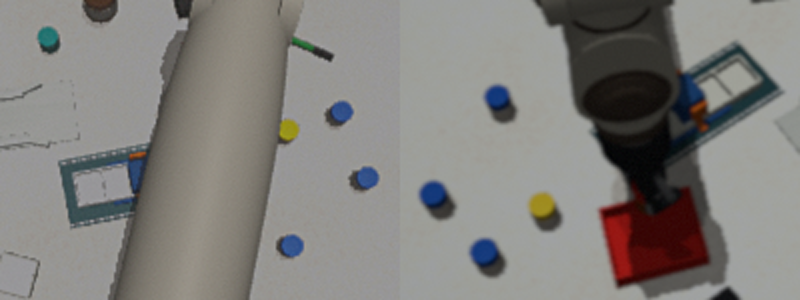

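Pockets 3 and 4 (left panel, about (90,185) and (118,185)) are both empty, so there is only one used jar, and it is now above the tray.

Request:
jog_arm:
  steps: "0 0 0 0 0 4 255;0 0 0 0 0 4 255;0 0 0 0 0 1.7 255;0 0 0 0 0 0 255;0 0 0 0 0 0 105"

```text
time: 13.72
tcp_pos: [0.6381, -0.1623, 0.0284]
tcp_rot: [0.001, 0.646, 0.763, 0.001]
ft_force: [0.6, 0.5, 0.4]
finger_gap: 0.0492
grasp_force: 0.0
```

Request:
jog_arm:
  steps: "0 0 0 0 0 0 105;0 0 0 0 0 0 105;0 0 0 0 0 -2 105;0 0 0 0 0 -4 105;0 0 0 0 0 -4 0"

```text
time: 14.35
tcp_pos: [0.6371, -0.1621, 0.129]
tcp_rot: [0.0, 0.646, 0.763, 0.0]
ft_force: [0.9, -0.5, 0.2]
finger_gap: 0.0667
grasp_force: 0.0
```

```bash
python3 -c "
from h import *
for a in (9.5,): go(.573,-.3575,.12,a); go(.469,-.389,.12,a); go(.368,-.2687,.12,a)
print(state()['q'])"
```

```text
t 14.35 pos [ 0.6371 -0.1621  0.129 ] az 9.51 turn_z 0.0 shift [-18.22  -9.55   0.9 ] tilt 0.06 gap 0.0667
t 14.35 pos [ 0.6371 -0.1621  0.129 ] az 9.51 turn_z 0.0 shift [-19.61 -20.32   0.89] tilt 0.06 gap 0.0667
t 14.35 pos [ 0.6371 -0.1621  0.129 ] az 9.51 turn_z 0.0 shift [ -6.07 -28.3    0.88] tilt 0.06 gap 0.0667
[-2.49122908e-01  3.31934819e-01  2.64720408e-01  1.50258588e+00
 -6.55517932e-06  1.15568630e+00]
```

```bash
cat > look.py <<'E'
from h import *
t=snap('top');s=snap('scene')
for n,c in(('top',t),('scene',s)):
    print(n)
    for b in blobs(c,'blue',30):
        p=ray(c,*b[0],.046)
        if p[1]<-.15 and p[1]>-.5 and p[0]<.7: print(p.round(4)[:2],b[1][2:])
E
python3 look.py
```

```text
top
[ 0.5715 -0.3576] [10 10 79]
[ 0.4675 -0.3896] [11 10 82]
[ 0.366  -0.2688] [11 10 88]
scene
[ 0.3698 -0.2684] [11 11 94]
[ 0.4712 -0.3886] [ 13  12 113]
[ 0.5758 -0.3568] [ 13  13 124]
```

Request:
jog_arm:
  steps: "0 0 0 -4.5 -2.4 0 0;0 0 0 -4.5 -2.4 0 0;0 0 0 -4.5 -2.4 0 0;0 0 0 -4.7 -2.35 0 0;0 0 0 0 0 0 0"

```text
time: 15.08
tcp_pos: [0.5715, -0.3607, 0.1269]
tcp_rot: [0.0, 0.648, 0.762, -0.0]
ft_force: [0.0, 0.9, 0.1]
finger_gap: 0.0854
grasp_force: 0.0
```

```bash
python3 look.py; python3 -c "
from h import *
go(.573,-.3575,.018,9.5)"
```

```text
top
scene
[ 0.3666 -0.2715] [ 9 11 61]
t 15.18 pos [ 0.5728 -0.3577  0.1269] az 9.44 turn_z -0.001 shift [2.000e-02 1.000e-02 1.089e+01] tilt 0.03 gap 0.0861
```

Request:
jog_arm:
  steps: "0 0 0 0 0 4 0;0 0 0 0 0 4 0;0 0 0 0 0 2.9 0;0 0 0 0 0 0 0;0 0 0 0 0 0 255"

```text
time: 15.8
tcp_pos: [0.574, -0.3569, 0.0192]
tcp_rot: [0.001, 0.646, 0.764, 0.0]
ft_force: [0.4, -1.3, -0.2]
finger_gap: 0.07
grasp_force: 0.0
```

Request:
jog_arm:
  steps: "0 0 0 0 0 0 255;0 0 0 0 0 0 255;0 0 0 0 0 0 255;0 0 0 0 0 0 255;0 0 0 0 0 0 255"

```text
time: 16.42
tcp_pos: [0.5736, -0.3576, 0.0187]
tcp_rot: [0.001, 0.646, 0.763, 0.0]
ft_force: [-1.0, 0.9, 6.5]
finger_gap: 0.033
grasp_force: 24.7
```

```bash
python3 -c "
from h import *
print(state()['grasp_force']);u=np.array([-.165,.986]);c=np.array([.4808,-.0452])
for k in(-.0825,-.0385,.0385,.0825): print((c+u*k).round(4))
go(.573,-.3575,.018,9.5)
go(*(c+u*.0825),.12,9.5)"
```

```text
24.701779782772064
[ 0.4944 -0.1265]
[ 0.4872 -0.0832]
[ 0.4744 -0.0072]
[0.4672 0.0361]
t 16.43 pos [ 0.5736 -0.3576  0.0187] az 9.51 turn_z 0.0 shift [ 0.02 -0.06  0.07] tilt 0.12 gap 0.033
t 16.43 pos [ 0.5736 -0.3576  0.0187] az 9.51 turn_z 0.0 shift [ 40.58  -3.98 -10.18] tilt 0.12 gap 0.033
```

Request:
jog_arm:
  steps: "0 0 0 0 0 -3 255;0 0 0 0 0 -4 255;0 0 0 0 0 -3.2 255;0 0 0 4.8 -0.8 0 255;0 0 0 4.8 -0.8 0 255"

```text
time: 17.05
tcp_pos: [0.5411, -0.2647, 0.1196]
tcp_rot: [0.0, 0.646, 0.763, 0.0]
ft_force: [0.4, -0.3, 0.2]
finger_gap: 0.0331
grasp_force: 25.1
```

Request:
jog_arm:
  steps: "0 0 0 4.8 -0.8 0 255;0 0 0 4.8 -0.8 0 255;0 0 0 4.9 -0.8 0 255;0 0 0 0 0 0 255;0 0 0 0 0 0 255"

```text
time: 17.68
tcp_pos: [0.494, -0.1264, 0.1197]
tcp_rot: [0.0, 0.646, 0.763, 0.0]
ft_force: [-0.2, -0.1, -0.6]
finger_gap: 0.0333
grasp_force: 25.1
```

```bash
python3 look.py; python3 -c "
from h import *
go(.4944,-.1265,.027,9.5)"
```

```text
top
[ 0.4674 -0.3896] [11 10 84]
[ 0.366  -0.2686] [10 10 87]
scene
[ 0.3697 -0.2687] [11 11 96]
[ 0.4711 -0.3885] [ 13  12 114]
t 17.77 pos [ 0.494  -0.127   0.1193] az 9.46 turn_z -0.001 shift [0.05 0.05 9.23] tilt 0.02 gap 0.0328
```

Request:
jog_arm:
  steps: "0 0 0 0.05 0.05 4 255;0 0 0 0 0 3.5 255;0 0 0 0 0 1.7 255;0 0 0 0 0 0 255;0 0 0 0 0 0 80"

```text
time: 18.4
tcp_pos: [0.4947, -0.1262, 0.0281]
tcp_rot: [0.0, 0.646, 0.763, 0.0]
ft_force: [0.7, -0.5, 0.4]
finger_gap: 0.0504
grasp_force: 0.0
```

Request:
jog_arm:
  steps: "0 0 0 0 0 0 80;0 0 0 0 0 0 80;0 0 0 0 0 -3 80;0 0 0 0 0 -4 0;0 0 0 0 0 -3 0"

```text
time: 19.02
tcp_pos: [0.4944, -0.1257, 0.1292]
tcp_rot: [0.001, 0.646, 0.763, 0.0]
ft_force: [0.1, -0.6, -0.2]
finger_gap: 0.0853
grasp_force: 0.0
```

```bash
python3 -c "
from h import *
go(.3685,-.2687,.12,9.5)
go(.4692,-.389,.12,9.5)"
```

```text
t 19.02 pos [ 0.4944 -0.1257  0.1292] az 9.52 turn_z 0.0 shift [-12.02 -14.78   0.91] tilt 0.08 gap 0.0853
t 19.02 pos [ 0.4944 -0.1257  0.1292] az 9.52 turn_z 0.0 shift [-25.55  -6.83   0.93] tilt 0.08 gap 0.0853
```

Request:
jog_arm:
  steps: "0 0 0 -3 -3.7 0 0;0 0 0 -3 -3.7 0 0;0 0 0 -3 -3.7 0 0;0 0 0 -3 -3.7 0 0;0 0 0 0 0 0 0"

```text
time: 19.65
tcp_pos: [0.3664, -0.2702, 0.1277]
tcp_rot: [0.0, 0.648, 0.762, -0.0]
ft_force: [0.6, 0.7, -0.1]
finger_gap: 0.0857
grasp_force: 0.0
```

```bash
python3 look.py; python3 -c "
from h import *
go(.3685,-.2687,.018,9.5)"
```

```text
top
scene
[ 0.4713 -0.3887] [ 13  12 114]
t 19.75 pos [ 0.368  -0.2687  0.1276] az 9.43 turn_z -0.001 shift [-1.000e-02  4.000e-02  1.096e+01] tilt 0.04 gap 0.0852
```

Request:
jog_arm:
  steps: "0 0 0 0 0 4 0;0 0 0 0 0 4 0;0 0 0 0 0 2.9 0;0 0 0 0 0 0 0;0 0 0 0 0 0 255"

```text
time: 20.38
tcp_pos: [0.369, -0.2683, 0.0196]
tcp_rot: [0.001, 0.646, 0.764, 0.0]
ft_force: [0.2, -1.1, 0.1]
finger_gap: 0.0698
grasp_force: 0.0
```

Request:
jog_arm:
  steps: "0 0 0 0 0 0 255;0 0 0 0 0 0 255;0 0 0 0 0 0 255;0 0 0 0 0 0 255;0 0 0 0 0 0 255"

```text
time: 21.0
tcp_pos: [0.3686, -0.2689, 0.0195]
tcp_rot: [0.001, 0.646, 0.763, 0.0]
ft_force: [0.1, 1.0, 5.9]
finger_gap: 0.0333
grasp_force: 24.5
```

```bash
python3 -c "
from h import *
print(state()['grasp_force'])
go(.4872,-.0832,.12,9.5)
go(.4672,.0361,.12,9.5)"
```

```text
24.50646311044693
t 21.0 pos [ 0.3686 -0.2689  0.0195] az 9.51 turn_z 0.0 shift [ 16.34  14.78 -10.05] tilt 0.11 gap 0.0333
t 21.0 pos [ 0.3686 -0.2689  0.0195] az 9.51 turn_z 0.0 shift [ 28.44  14.77 -10.06] tilt 0.11 gap 0.0333
```

Request:
jog_arm:
  steps: "0 0 0 0 0 -3 255;0 0 0 0 0 -4 255;0 0 0 0 0 -3.2 255;0 0 0 4.74 2.46 0 255;0 0 0 4.74 2.46 0 255"

```text
time: 21.62
tcp_pos: [0.4012, -0.1663, 0.121]
tcp_rot: [0.001, 0.647, 0.763, 0.0]
ft_force: [0.7, -0.2, -1.1]
finger_gap: 0.0329
grasp_force: 25.2
```

Request:
jog_arm:
  steps: "0 0 0 4.74 2.46 0 255;0 0 0 4.74 2.46 0 255;0 0 0 4.74 2.46 0 255;0 0 0 4.74 2.46 0 255;0 0 0 0 0 0 255"

```text
time: 22.25
tcp_pos: [0.467, 0.0392, 0.1202]
tcp_rot: [-0.0, 0.644, 0.765, 0.0]
ft_force: [0.2, 0.1, -0.7]
finger_gap: 0.033
grasp_force: 25.2
```

```bash
python3 look.py; python3 -c "
from h import *
go(.4672,.0361,.027,9.5)"
```

```text
top
[ 0.4674 -0.3896] [11 10 84]
scene
[ 0.4711 -0.3885] [ 13  12 114]
t 22.35 pos [0.4664 0.0366 0.1202] az 9.59 turn_z 0.002 shift [-0.06  0.07  9.32] tilt 0.03 gap 0.0333
```

Request:
jog_arm:
  steps: "0 0 0 -0.05 0.05 4 255;0 0 0 0 0 3.5 255;0 0 0 0 0 1.75 255;0 0 0 0 0 0 255;0 0 0 0 0 0 80"

```text
time: 22.98
tcp_pos: [0.4675, 0.0352, 0.0287]
tcp_rot: [0.0, 0.646, 0.763, 0.0]
ft_force: [0.5, 0.1, -0.3]
finger_gap: 0.0497
grasp_force: 0.0
```

Request:
jog_arm:
  steps: "0 0 0 0 0 0 80;0 0 0 0 0 0 80;0 0 0 0 0 -3 80;0 0 0 0 0 -4 0;0 0 0 0 0 -3 0"

```text
time: 23.6
tcp_pos: [0.4674, 0.036, 0.1297]
tcp_rot: [0.001, 0.646, 0.763, 0.0]
ft_force: [-0.6, 0.1, -0.7]
finger_gap: 0.0852
grasp_force: 0.0
```

```bash
python3 look.py;python3 -c "
from h import *
go(.4692,-.389,.12,9.5)"
```

```text
top
[ 0.4674 -0.3898] [10 10 81]
scene
[ 0.4713 -0.3887] [ 13  12 114]
t 23.7 pos [0.4688 0.0361 0.1315] az 9.52 turn_z 0.0 shift [-41.93  -6.98   1.14] tilt 0.32 gap 0.0855
```

Request:
jog_arm:
  steps: "0 0 0 -4.66 -0.78 0 0;0 0 0 -4.66 -0.78 0 0;0 0 0 -4.66 -0.78 0 0;0 0 0 -4.66 -0.78 0 0;0 0 0 -4.66 -0.78 0 0"

```text
time: 24.32
tcp_pos: [0.4668, -0.2018, 0.1272]
tcp_rot: [-0.0, 0.646, 0.763, -0.0]
ft_force: [0.2, 0.7, 0.3]
finger_gap: 0.0854
grasp_force: 0.0
```

Request:
jog_arm:
  steps: "0 0 0 -4.66 -0.78 0 0;0 0 0 -4.66 -0.78 0 0;0 0 0 -4.66 -0.78 0 0;0 0 0 -4.66 -0.78 0 0;0 0 0 0 0 0 0"

```text
time: 24.95
tcp_pos: [0.4664, -0.3917, 0.1261]
tcp_rot: [-0.001, 0.647, 0.762, -0.0]
ft_force: [-0.2, 1.2, -0.2]
finger_gap: 0.0855
grasp_force: 0.0
```

```bash
python3 -c "
from h import *
go(.4692,-.389,.018,9.5)
t=snap('top');s=snap('scene')
a=t['img'][130:280,190:390];b=s['img'][130:280,80:280]
cv2.imwrite('pics/g5.png',cv2.resize(np.hstack([a,b])[:,:,::-1],(800,300),interpolation=cv2.INTER_CUBIC))"
```

```text
t 24.95 pos [ 0.4664 -0.3917  0.1261] az 9.34 turn_z -0.003 shift [ 0.21  0.34 10.81] tilt 0.09 gap 0.0855
```

View pics/g5.png

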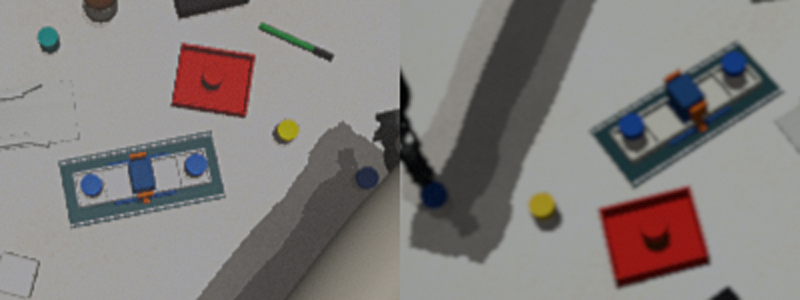

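Both fresh jars stand in their pockets (left panel: (196,165) and (91,185)), the used jar is in the tray, and the third fresh jar is untouched.

Request:
jog_arm:
  steps: "0 0 0 0 0.1 0 0;0 0 0 0 0 4 0;0 0 0 0 0 4 0;0 0 0 0 0 2.8 0;0 0 0 0 0 0 0"

```text
time: 25.68
tcp_pos: [0.4673, -0.3871, 0.0179]
tcp_rot: [-0.002, 0.646, 0.764, 0.0]
ft_force: [-0.4, -0.1, 0.9]
finger_gap: 0.0854
grasp_force: 0.0
```

Request:
jog_arm:
  steps: "0 0 0 0 0 0 255;0 0 0 0 0 0 255;0 0 0 0 0 0 255;0 0 0 0 0 0 255;0 0 0 0 0 0 255"

```text
time: 26.3
tcp_pos: [0.4687, -0.3895, 0.0211]
tcp_rot: [0.001, 0.646, 0.763, 0.0]
ft_force: [-0.3, 1.1, 6.1]
finger_gap: 0.0331
grasp_force: 24.6
```

```bash
python3 -c "
from h import *
print(state()['grasp_force'])
go(.4872,-.0832,.12,9.5)
t=dict(np.load('top.npz'));s=dict(np.load('scene.npz'))
show(t,'blue',.053,50);show(s,'blue',.053,50);show(t,'orange',.045,4);show(s,'orange',.045,4)"
```

```text
24.563040733337402
t 26.3 pos [ 0.4687 -0.3895  0.0211] az 9.51 turn_z 0.0 shift [29.89  6.89 -9.92] tilt 0.11 gap 0.0331
blue [ 10.1 166.5] [  26   88 1616] [0.6593 0.7505]
blue [473.3 152.9] [ 34  25 306] [ 0.6658 -0.7137]
blue [ 40.9 174.5] [  8  32 117] [0.6303 0.649 ]
blue [496.6 176. ] [ 19  20 172] [ 0.5899 -0.776 ]
blue [107.2 193.1] [ 22  49 821] [0.5652 0.4343]
blue [260.2 215.7] [ 29  20 175] [ 0.4828 -0.0435]
blue [287.7 211.9] [11 11 88] [ 0.4926 -0.1282]
blue [235.3 222.1] [10 11 80] [0.4647 0.0334]
blue [492.1  66.6] [  46   84 2915] [0.4933 0.8623]
blue [387.2 118.2] [ 48  41 819] [0.5161 0.4589]
blue [464.  110.4] [ 26  25 107] [0.5919 0.6722]
blue [246.4 160.8] [ 14  12 122] [0.4668 0.0351]
blue [221.9 174.9] [ 17  17 173] [ 0.478 -0.043]
blue [195.1 192. ] [ 13  13 119] [ 0.4946 -0.1275]
orange [258.5 207. ] [ 8  3 14] [ 0.5113 -0.0388]
orange [262.4 227.6] [ 8  6 22] [ 0.4467 -0.0492]
orange [216.  167.2] [5 3 5] [ 0.4435 -0.045 ]
orange [228.9 182.9] [ 7  5 15] [ 0.5045 -0.0355]
```

Request:
jog_arm:
  steps: "0 0 0 0 0 -3 255;0 0 0 0 0 -4 255;0 0 0 0 0 -3 255;0 0 0 4.98 1.15 0 255;0 0 0 4.98 1.15 0 255"

```text
time: 26.92
tcp_pos: [0.4744, -0.2864, 0.1202]
tcp_rot: [0.0, 0.647, 0.763, 0.0]
ft_force: [-0.1, 0.8, -0.3]
finger_gap: 0.0334
grasp_force: 25.3
```

Request:
jog_arm:
  steps: "0 0 0 4.98 1.15 0 255;0 0 0 4.98 1.15 0 255;0 0 0 4.98 1.15 0 255;0 0 0 4.98 1.15 0 255;0 0 0 0 0 0 255"

```text
time: 27.55
tcp_pos: [0.487, -0.0803, 0.1201]
tcp_rot: [0.0, 0.644, 0.765, 0.0]
ft_force: [0.0, -0.7, -0.1]
finger_gap: 0.0334
grasp_force: 25.3
```

Request:
jog_arm:
  steps: "0 0 0 0 0 0 255;0 0 0 0 0 0 255;0 0 0 0 0 0 255;0 0 0 0 0 0 255;0 0 0 0 0 0 255"

```text
time: 28.18
tcp_pos: [0.4868, -0.0833, 0.1197]
tcp_rot: [-0.0, 0.646, 0.763, -0.0]
ft_force: [0.1, -0.7, -0.4]
finger_gap: 0.033
grasp_force: 25.3
```

```bash
python3 -c "
from h import *
go(.4872,-.0832,.029,9.5)"
```

```text
t 28.18 pos [ 0.4868 -0.0833  0.1197] az 9.48 turn_z -0.0 shift [0.   0.04 9.07] tilt 0.01 gap 0.033
```

Request:
jog_arm:
  steps: "0 0 0 0 0.04 4 255;0 0 0 0 0 3.5 255;0 0 0 0 0 1.55 255;0 0 0 0 0 0 255;0 0 0 0 0 0 80"

```text
time: 28.8
tcp_pos: [0.4879, -0.083, 0.0303]
tcp_rot: [0.001, 0.646, 0.763, 0.0]
ft_force: [0.4, 0.2, 0.7]
finger_gap: 0.0498
grasp_force: 0.0
```

Request:
jog_arm:
  steps: "0 0 0 0 0 0 80;0 0 0 0 0 0 80;0 0 0 0 0 -3 80;0 0 0 0 0 -4 0;0 0 0 0 0 -3 0"

```text
time: 29.42
tcp_pos: [0.4876, -0.083, 0.1312]
tcp_rot: [0.001, 0.646, 0.763, 0.0]
ft_force: [1.2, -0.2, 0.9]
finger_gap: 0.0852
grasp_force: 0.0
```

Request:
jog_arm:
  steps: "0 0 0 0 0 -2 0;0 0 0 -4 0 0 0;0 0 0 -4 0 0 0;0 0 0 -4 0 0 0;0 0 0 0 0 0 0"

```text
time: 30.05
tcp_pos: [0.5072, -0.2034, 0.1491]
tcp_rot: [0.0, 0.647, 0.762, -0.0]
ft_force: [0.2, -0.1, -0.8]
finger_gap: 0.0855
grasp_force: 0.0
```

```bash
python3 -c "
from h import *
go(.4812,-.0454,.022,9.5)
t=snap('top');s=snap('scene')
a=t['img'][130:280,190:390];b=s['img'][130:280,80:280]
show(t,'blue',.053,50);show(s,'blue',.053,50)
cv2.imwrite('pics/g6.png',cv2.resize(np.hstack([a,b])[:,:,::-1],(800,300),interpolation=cv2.INTER_CUBIC))"
```

```text
t 30.05 pos [ 0.5072 -0.2034  0.1491] az 9.35 turn_z -0.003 shift [16.01  0.05 12.7 ] tilt 0.02 gap 0.0855
blue [ 10.2 166.5] [  26   88 1620] [0.6592 0.7505]
blue [480.2 166.9] [ 47  46 743] [ 0.6202 -0.7295]
blue [ 40.9 174.4] [  7  31 113] [0.6306 0.6493]
blue [107.3 193. ] [ 22  49 837] [0.5653 0.434 ]
blue [260.2 215.7] [ 30  20 178] [ 0.4829 -0.0434]
blue [273.3 214.3] [10 11 85] [ 0.4861 -0.0837]
blue [235.3 222.2] [10 11 82] [0.4643 0.0336]
blue [491.7  67.2] [  48   85 3012] [0.4946 0.8594]
blue [387.1 118.3] [ 48  41 834] [0.5164 0.4586]
blue [463.9 110.4] [ 26  25 115] [0.592  0.6718]
blue [246.3 160.8] [ 14  12 121] [0.4667 0.035 ]
blue [221.8 175. ] [ 17  17 175] [ 0.4783 -0.0433]
blue [209.9 183.5] [ 14  12 132] [ 0.4882 -0.0825]
```

View pics/g6.png

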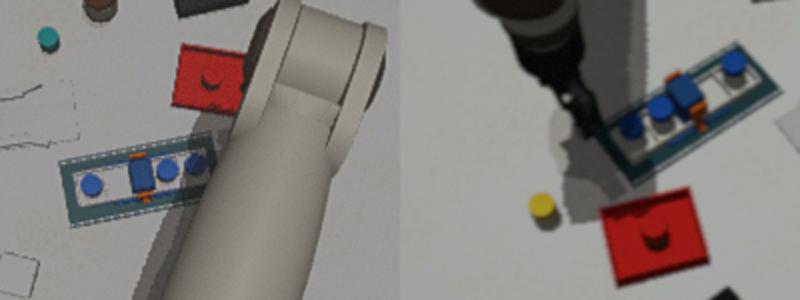

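All three fresh jars stand in the carrier (left panel: 91,185; 167,170; 196,163). Now I'll grip the handle again.

Request:
jog_arm:
  steps: "0 0 0 4 0 0 0;0 0 0 4 0 0 0;0 0 0 4 0 0 0;0 0 0 3.8 0 0 0;0 0 0 0 0 0 0"

```text
time: 30.78
tcp_pos: [0.4804, -0.0427, 0.1498]
tcp_rot: [0.0, 0.644, 0.765, 0.0]
ft_force: [0.3, -0.4, 0.2]
finger_gap: 0.0859
grasp_force: 0.0
```

Request:
jog_arm:
  steps: "0 0 0 0 0 0 0;0 0 0 0 0 0 0;0 0 0 0 0 0 0;0 0 0 0 0 0 0;0 0 0 0 0 0 0"

```text
time: 31.4
tcp_pos: [0.481, -0.0457, 0.1492]
tcp_rot: [-0.0, 0.646, 0.763, -0.0]
ft_force: [-0.8, 0.4, -0.6]
finger_gap: 0.0851
grasp_force: 0.0
```

```bash
python3 -c "
from h import *
go(.4812,-.0454,.022,9.5)"
```

```text
t 31.4 pos [ 0.481  -0.0457  0.1492] az 9.48 turn_z -0.0 shift [ 0.03  0.03 12.72] tilt 0.01 gap 0.0851
```

Request:
jog_arm:
  steps: "0 0 0 0 0 4 0;0 0 0 0 0 4 0;0 0 0 0 0 3 0;0 0 0 0 0 1.7 0;0 0 0 0 0 0 0"

```text
time: 32.02
tcp_pos: [0.4804, -0.0454, 0.0216]
tcp_rot: [-0.001, 0.646, 0.763, -0.0]
ft_force: [0.7, 0.3, 0.0]
finger_gap: 0.0852
grasp_force: 0.0
```

Request:
jog_arm:
  steps: "0 0 0 0 0 0 255;0 0 0 0 0 0 255;0 0 0 0 0 0 255;0 0 0 0 0 0 255;0 0 0 0 0 0 255"
  force: 40

```text
time: 32.65
tcp_pos: [0.4816, -0.0457, 0.0247]
tcp_rot: [0.001, 0.646, 0.763, 0.0]
ft_force: [-5.7, -1.0, 13.8]
finger_gap: 0.0536
grasp_force: 41.2
```

Request:
jog_arm:
  steps: "0 0 0 0 0 -0.2 255;0 0 0 0 0 -1 255;0 0 0 0 0 -2 255;0 0 0 0 0 -1.8 255;0 0 0 0 0 0 255"

```text
time: 33.28
tcp_pos: [0.482, -0.0455, 0.0739]
tcp_rot: [0.001, 0.646, 0.763, 0.001]
ft_force: [0.1, 0.2, -5.9]
finger_gap: 0.0532
grasp_force: 43.8
```

```bash
python3 -c "
from h import *
c,s=np.cos(1.692),np.sin(1.692)
go(.5803-.165*c,.1933-.165*s,.072,186.92)
print(state()['grasp_force'],state()['ft_force'])"
```

```text
t 33.27 pos [ 0.482  -0.0455  0.0739] az 9.51 turn_z 0.045 shift [ 6.03 12.64  0.22] tilt 0.16 gap 0.0532
43.84003043174744 [ 0.07289239  0.24062864 -5.88640562]
```

Request:
jog_arm:
  steps: "0 0 0.046 0 0 0 255;0 0 0 1.5 3.16 0 255;0 0 0 1.5 3.16 0 255;0 0 0 1.5 3.16 0 255;0 0 0 1.5 3.16 0 255"

```text
time: 33.9
tcp_pos: [0.5999, 0.0299, 0.0712]
tcp_rot: [-0.0, 0.663, 0.748, -0.0]
ft_force: [0.6, 0.2, -3.6]
finger_gap: 0.0532
grasp_force: 44.0
```

Request:
jog_arm:
  steps: "0 0 0 0 0 0 255;0 0 0 0 0 0 255;0 0 0 0 0 2 255;0 0 0 0 0 1.5 255;0 0 0 0 0 0 255"

```text
time: 34.52
tcp_pos: [0.5979, 0.0288, 0.0358]
tcp_rot: [-0.001, 0.664, 0.748, -0.001]
ft_force: [0.2, 0.1, -5.0]
finger_gap: 0.0529
grasp_force: 44.3
```

```bash
python3 -c "
from h import *
go(.6000,.0295,.0257,186.87)
print(state()['grasp_force'],state()['ft_force'])"
```

```text
t 34.52 pos [0.5979 0.0288 0.0358] az 6.85 turn_z -0.0 shift [0.04 0.22 1.01] tilt 0.16 gap 0.0529
44.312928915023804 [ 0.22174884  0.13789011 -5.03000393]
```

Request:
jog_arm:
  steps: "0 0 0 0 0 0 255;0 0 0 0 0.1 0.6 255;0 0 0 0 0 0.35 255;0 0 0 0 0 0 255;0 0 0 0 0 0 255"

```text
time: 35.15
tcp_pos: [0.6003, 0.0294, 0.0278]
tcp_rot: [0.0, 0.663, 0.748, 0.0]
ft_force: [-0.0, -0.9, -4.9]
finger_gap: 0.0531
grasp_force: 44.3
```

```bash
python3 -c "
from h import *
go(.6000,.0295,.0257,186.87)
print(state()['grasp_force'],state()['ft_force'])"
```

```text
t 35.15 pos [0.6003 0.0294 0.0278] az 6.88 turn_z 0.0 shift [ 0.01 -0.03  0.21] tilt 0.0 gap 0.0531
44.30891990661621 [-0.0187245  -0.89732797 -4.9219304 ]
```

Request:
jog_arm:
  steps: "0 0 0 0 0 0.15 255;0 0 0 0 0 0.1 255;0 0 0 0 0 0 255;0 0 0 0 0 0 255;0 0 0 0 0 0 255"

```text
time: 35.78
tcp_pos: [0.6005, 0.0293, 0.0258]
tcp_rot: [0.0, 0.663, 0.748, 0.0]
ft_force: [-2.0, -3.1, 3.2]
finger_gap: 0.053
grasp_force: 46.6
```

Request:
jog_arm:
  steps: "0 0 0 1 0 0 255;0 0 0 2 0 0 255;0 0 0 2 0 0 255;0 0 0 2 0 0 255;0 0 0 1 0 0 255"

```text
time: 36.4
tcp_pos: [0.5913, 0.1094, 0.0261]
tcp_rot: [0.001, 0.663, 0.748, 0.0]
ft_force: [0.5, -5.7, 5.6]
finger_gap: 0.0529
grasp_force: 47.0
```

```bash
python3 -c "
from h import *
go(.5803,.1933,.0257,186.87)
print(state()['grasp_force'],state()['ft_force'])"
```

```text
t 36.4 pos [0.5913 0.1094 0.0261] az 6.9 turn_z 0.001 shift [ 8.46 -0.09  0.03] tilt 0.12 gap 0.0529
47.013439536094666 [ 0.49065605 -5.67666136  5.60195009]
```

Request:
jog_arm:
  steps: "0 0 0 1.5 -0.05 0 255;0 0 0 2 0 0 255;0 0 0 2 0 0 255;0 0 0 1.5 0 0 255;0 0 0 0.8 0 0 255"

```text
time: 37.02
tcp_pos: [0.5814, 0.1866, 0.026]
tcp_rot: [0.001, 0.663, 0.748, 0.0]
ft_force: [0.5, -5.5, 5.9]
finger_gap: 0.0534
grasp_force: 47.2
```

Request:
jog_arm:
  steps: "0 0 0 0.4 0 0 255;0 0 0 0 0 0 255;0 0 0 0 0 0 255;0 0 0 0 0 0 255;0 0 0 0 0 0 255"

```text
time: 37.65
tcp_pos: [0.581, 0.1906, 0.0261]
tcp_rot: [0.0, 0.663, 0.748, 0.001]
ft_force: [-0.2, -2.2, 5.6]
finger_gap: 0.0532
grasp_force: 47.0
```

```bash
python3 -c "
from h import *
go(.5803,.1933,.0257,186.87)
print(state()['grasp_force'],state()['ft_force'])"
```

```text
t 37.65 pos [0.581  0.1906 0.0261] az 6.89 turn_z 0.0 shift [ 0.28 -0.03  0.04] tilt 0.1 gap 0.0532
46.996312737464905 [-0.23559053 -2.16403977  5.57390889]
```

Request:
jog_arm:
  steps: "0 0 0 0.3 0 0 255;0 0 0 0 0 0 255;0 0 0 0 0 0 255;0 0 0 0 0 0 255;0 0 0 0 0 0 255"

```text
time: 38.28
tcp_pos: [0.5807, 0.1931, 0.0261]
tcp_rot: [0.001, 0.663, 0.748, 0.001]
ft_force: [1.0, -3.4, 5.4]
finger_gap: 0.0529
grasp_force: 47.1
```

```bash
python3 -c "
from h import *
go(.5803,.1933,.0257,186.87)
print(state()['grasp_force'],state()['ft_force'])"
```

```text
t 38.27 pos [0.5807 0.1931 0.0261] az 6.87 turn_z -0.0 shift [ 0.02 -0.04  0.04] tilt 0.1 gap 0.0529
47.09429919719696 [ 0.9834365  -3.39998941  5.39325704]
```

Request:
jog_arm:
  steps: "0 0 0 0 0 0 0;0 0 0 0 0 0 0;0 0 0 0 0 0 0;0 0 0 0 0 -3 0;0 0 0 0 0 -5 0"

```text
time: 38.9
tcp_pos: [0.579, 0.1929, 0.1044]
tcp_rot: [-0.001, 0.663, 0.748, -0.001]
ft_force: [0.4, -0.2, 0.2]
finger_gap: 0.0855
grasp_force: 0.0
```

Request:
jog_arm:
  steps: "0 0 0 0 0 -5 0;0 0 0 0 0 -1 0;0 0 0 -4.5 0 0 0;0 0 0 -4.5 0 0 0;0 0 0 -4.5 0 0 0"

```text
time: 39.52
tcp_pos: [0.596, 0.058, 0.1643]
tcp_rot: [-0.0, 0.663, 0.748, -0.0]
ft_force: [0.4, 0.9, -0.6]
finger_gap: 0.0853
grasp_force: 0.0
```

Request:
jog_arm:
  steps: "0 0 0 -4.5 0 0 0;0 0 0 0 0 0 0;0 0 0 0 0 0 0;0 0 0 0 0 0 0;0 0 0 0 0 0 0"

```text
time: 40.15
tcp_pos: [0.6015, 0.0154, 0.1652]
tcp_rot: [-0.0, 0.663, 0.749, 0.0]
ft_force: [-0.0, -0.2, 0.6]
finger_gap: 0.0852
grasp_force: 0.0
```

```bash
python3 -c "
from h import *
go(.5325,.295,.16,186.87)
t=snap('top');s=snap('scene')
for c in(t,s):
  show(c,'orange',.044,4);show(c,'blue',.059,50);show(c,'green',.102,20)
a=t['img'][148:228,110:230];b=s['img'][120:200,270:390]
cv2.imwrite('pics/g7.png',cv2.resize(np.hstack([a,b])[:,:,::-1],(800,267),interpolation=cv2.INTER_CUBIC))"
```

```text
t 40.15 pos [0.6015 0.0154 0.1652] az 6.95 turn_z 0.001 shift [28.58 -3.51  0.53] tilt 0.01 gap 0.0852
orange [182.  177.6] [7 2 7] [0.6113 0.201 ]
orange [184.3 196.5] [ 8  2 13] [0.5503 0.1931]
blue [ 10.1 166.4] [  26   88 1616] [0.6577 0.7469]
blue [480.1 166.8] [ 47  46 751] [ 0.6188 -0.7261]
blue [ 40.9 174.3] [  8  31 113] [0.6294 0.646 ]
blue [107.3 193. ] [ 22  49 842] [0.5641 0.4318]
blue [183.3 186.9] [ 12  15 145] [0.5779 0.1939]
blue [195.6 185.5] [11 10 85] [0.5814 0.1555]
green [330.3 147.1] [22 10 32] [ 0.6815 -0.2614]
green [147.  199.9] [ 7  7 40] [0.5312 0.2952]
orange [312.2 161. ] [5 3 6] [0.5426 0.1971]
orange [326.2 176.9] [ 7  5 16] [0.6037 0.2042]
blue [491.7  67.2] [  48   85 3016] [0.4983 0.8529]
blue [387.1 118.4] [ 48  41 843] [0.5201 0.4541]
blue [463.9 110.6] [ 26  26 119] [0.5955 0.6662]
blue [314.4 171.9] [ 26  21 288] [0.5838 0.1778]
blue [293.6 184. ] [ 13  11 116] [0.5917 0.1103]
green [344.3 132.9] [10  7 50] [0.5345 0.2939]
green [171.5 294.7] [39  3 87] [ 0.7428 -0.2858]
```

View pics/g7.png

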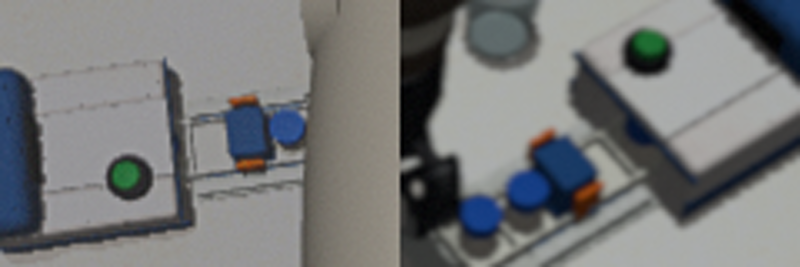

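Both buttons are out with the same spacing as at the start (top view: 182,178 and 184,196), so the carrier is locked home. Next comes the start button.

Request:
jog_arm:
  steps: "0 0 0 4.76 -0.585 0 255;0 0 0 4.76 -0.585 0 255;0 0 0 4.76 -0.585 0 255;0 0 0 4.76 -0.585 0 255;0 0 0 4.76 -0.585 0 255"

```text
time: 40.88
tcp_pos: [0.5434, 0.249, 0.1654]
tcp_rot: [0.0, 0.663, 0.748, 0.0]
ft_force: [1.2, 0.6, -0.5]
finger_gap: -0.0003
grasp_force: 0.0
```

Request:
jog_arm:
  steps: "0 0 0 4.76 -0.585 0 255;0 0 0 0 0 0 255;0 0 0 0 0 0 255;0 0 0 0 0 0 255;0 0 0 0 0 0 255"

```text
time: 41.5
tcp_pos: [0.5329, 0.2929, 0.1654]
tcp_rot: [0.0, 0.664, 0.748, 0.0]
ft_force: [-0.1, -0.4, -0.5]
finger_gap: 0.0001
grasp_force: 0.0
```

```bash
python3 -c "
from h import *
go(.533,.2947,.105,186.87)"
```

```text
t 41.5 pos [0.5329 0.2929 0.1654] az 6.8 turn_z -0.001 shift [0.18 0.03 6.04] tilt 0.01 gap 0.0001
```

Request:
jog_arm:
  steps: "0 0 0 0.15 0 3 255;0 0 0 0 0 3 255;0 0 0 0 0 0 255;0 0 0 0 0 0.4 255;0 0 0 0 0 0 255"

```text
time: 42.12
tcp_pos: [0.5328, 0.2953, 0.1023]
tcp_rot: [0.0, 0.664, 0.748, 0.001]
ft_force: [0.5, -0.1, 0.3]
finger_gap: -0.0005
grasp_force: 0.0
```

Request:
jog_arm:
  steps: "0 0 0 0 0 0.2 255;0 0 0 0 0 0.2 255;0 0 0 0 0 0.2 255;0 0 0 0 0 0 255;0 0 0 0 0 0 255"

```text
time: 42.75
tcp_pos: [0.5329, 0.2954, 0.0961]
tcp_rot: [0.0, 0.663, 0.748, 0.001]
ft_force: [0.7, -1.4, 7.3]
finger_gap: 0.0001
grasp_force: 3.1
```

Request:
jog_arm:
  steps: "0 0 0 0 0 0.1 255;0 0 0 0 0 0 255;0 0 0 0 0 -3 255;0 0 0 0 0 -4 255;0 0 0 0 0 -4 255"

```text
time: 43.38
tcp_pos: [0.532, 0.2952, 0.2049]
tcp_rot: [-0.0, 0.663, 0.748, -0.0]
ft_force: [1.1, 1.1, 0.4]
finger_gap: 0.0
grasp_force: 0.0
```

Request:
jog_arm:
  steps: "0 0 0 -5 0 0 255;0 0 0 -5 0 0 255;0 0 0 -5 0 0 255;0 0 0 -5 0 0 255;0 0 0 -5 0 0 255"

```text
time: 44.0
tcp_pos: [0.5621, 0.0456, 0.2039]
tcp_rot: [-0.0, 0.663, 0.748, -0.0]
ft_force: [0.5, -0.2, 0.1]
finger_gap: 0.0003
grasp_force: 0.0
```

Request:
jog_arm:
  steps: "0 0 0 -5 0 0 255;0 0 0 -5 0 0 255;0 0 0 -5 0 0 255;0 0 0 0 0 0 255;0 0 0 0 0 0 255"

```text
time: 44.62
tcp_pos: [0.5801, -0.1017, 0.2039]
tcp_rot: [-0.0, 0.664, 0.748, -0.0]
ft_force: [1.3, 1.2, 0.1]
finger_gap: -0.0001
grasp_force: 0.0
```

```bash
python3 -c "
from h import *
t=snap('top');s=snap('scene')
show(t,'orange',.044,4);show(t,'blue',.059,70);show(s,'orange',.044,4)
a=t['img'][110:270,100:400]
b=s['img'][110:270,80:380]
cv2.imwrite('pics/g8.png',cv2.resize(np.hstack([a,b])[:,:,::-1],(800,213),interpolation=cv2.INTER_CUBIC))"
```

```text
orange [184.3 196.5] [ 8  2 13] [0.5503 0.1931]
blue [ 10.1 166.5] [  26   88 1618] [0.6576 0.7469]
blue [480.3 166.9] [ 47  46 744] [ 0.6185 -0.7265]
blue [ 40.9 174.4] [  7  31 113] [0.6292 0.6462]
blue [107.3 193.1] [ 22  49 836] [0.5639 0.4317]
blue [209.6 184.1] [10 11 81] [0.5847 0.1119]
blue [183.3 186.9] [ 12  15 141] [0.5777 0.1938]
blue [195.7 185.5] [10 10 84] [0.5814 0.1553]
orange [312.2 161. ] [5 3 6] [0.5426 0.1971]
orange [326.7 176.6] [ 6  4 12] [0.6035 0.2058]
```

View pics/g8.png

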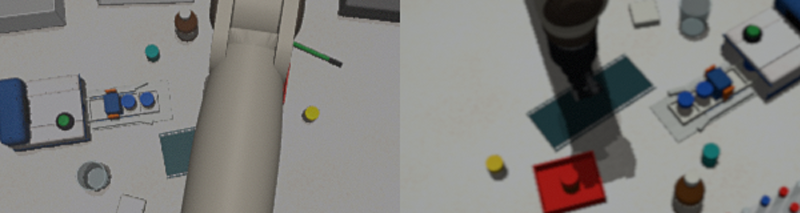

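The carrier is home with its buttons out (positions match the first pictures), the used jar is in the tray, and the other bench items are standing. I'm handing the job in.

```bash
python3 -c "
from workcell import ticket
print(ticket.close_job())"
```

```text
the job is handed in; nothing more can be done
None
```

The job is handed in: the one used jar is in the tray, all three fresh jars stand in the carrier, the carrier is back home with both buttons out, and the start button was pressed.

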